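Close the enclosure lid and tap its side boss

ROBOT

A 6-joint arm with a two-finger parallel gripper is mounted at the origin on a cart in front of the work surface, level with it; the furniture and walls round the work are solid. World frame = base frame: x ahead of the robot, y to its left, z up, the work surface at z = 0. Lengths are in m, angles in rad, forces in N, time in s.
With the tool pointing down it reaches from about 0.3 to 0.775 m from the base axis. Payload 14.6 kg.
Tool frame: the origin (TCP) lies on the mounting face of the last link; the fingertips stand 199 mm ahead of it and the grasp point (between the pads) lies 180 mm ahead of it; z points along the fingers, y is the direction in which the jaws open and shut (so a half turn about z gives the same grasp; the last joint's range is limited). The gripper opens to 94 mm and grips with 3 to 60 N. Pads are 16 mm wide; open, the fingers measure 119 mm over their backs; the gripper's body (75 mm by 177 mm) begins 78 mm behind the grasp point.
Start: joints at [-1.314, 0.3, 1.521, -0, 1.321, -0.067], TCP at [0.175, -0.521, 0.405] pointing down, gripper open.
Joint ranges: [-3.03, 3.03], [-0.79, 2.21], [0.23, 2.52], [-1.04, 4.18], [0, 3.07], [-2.55, 2.55]. Speed limits (rad/s): [2.22, 2.22, 2.57, 3.14, 3.14, 3.14].

INTERFACE

Orientations are given as [roll, pitch, yaw] about the fixed x, y, z axes, in that order (R = Rz(yaw) Ry(pitch) Rx(roll)).
In Python, from station import sensors, vision, job gives the robot as it stands. The module is installed in compiled form; this text tells all that it offers.
- The arm moves only by the tool arm_command, never from a script. Its argument "plan" is one flat list of numbers, 5 for each row, row after row: the closure, from -1 (fully open) to 1 (shut), so that 0 is half open, then the shift along the world's x, y, z scaled (see below), then the turn about the world's z scaled (see below). A call has 1 to 20 rows; each row is the pose to reach, as a shift and turn from the pose commanded when the call began; what a row does not reach only later rows make up. The controller multiplies each number of a shift by 400 mm and each number of a turn by 120 degrees. A row lasts 1/10 s, in which the tool goes at most 50 mm and 8.59 degrees, less where a joint would pass 70% of its speed; a pose out of reach is approached as far as the arm can. A call with a number of a shift or a turn outside -1 to 1 is refused whole. A call with a gripper value outside its range is refused whole. The fingers move at their own pace and stop on an object; "newtons" is the grip in N (left out, the last holds). Time passes only in rows, so rows that repeat a pose let the fingers close. It gives the time, the measured TCP pose, the force and the opening at its end, in the units of the state.
- sensors.get_obs(): the state, without advancing time (a new reading comes with each control period).
- vision.camera(name): name is "scene" or "side" or "wrist"; returns the picture (420x560x3 uint8, blue, green, red); there is no depth.
- vision.camera_params(name): a dict with "intrinsics" (3x3 intrinsics, pixels), "rvec" (rotation vector, rad) and "tvec" (3), from world to camera coordinates, as OpenCV has them. Camera axes: x right, y down, z forward; pixel columns grow to the right and rows downward; lengths in m; the calibration is good to about 2 mm. A picture is of the moment at which its call begins: read the wrist's pose just before it. camera_params takes no time and is no camera call; for the wrist camera it gives the pose at the moment of the call.
- job.hand_in(): hands the job in, once; it reports no verdict.
Trained networks look in the newest picture that a camera, given by its name, has taken for a name from the list of things; names that differ only in an ending like _2 or _b are one class to them, and where a whole thing is asked for, a point or a joint stands for the part that bears it (a point fixed in the world has none). Each returns a list of dicts, best first, with "confidence" (0 to 1); they miss things now and then, are a little off and sometimes report something else, mostly with a low value. They report only what shows in the picture. A call takes as long as a camera call.
- vision.search_frame(name, camera): "at" ([row, column] in pixels, amid what is visible of it).
- vision.silhouettes(name, camera): "mask" (420x560 bool, what is visible of it) and "at" ([row, column] in pixels, amid what is visible of it).
- vision.pinpoint(name, camera): "at" ([row, column] in pixels: a listed point, or the origin of a listed thing).
The state is a dict: "time_s": time; "qpos": joint angles; "joint_vel": joint speeds; "tau": joint torques, N m; "ee_pos": TCP position; "eef_rot": TCP orientation; "force": force on the tool from outside, world axes, zero at the start; "moment": the same for the moment, N m; "grip_width": finger opening in m.
Only numpy, scipy, OpenCV 4.12 (cv2) and the standard library are available. Lean on these libraries where they do the work, as an engineer would, in place of code of your own. Each camera call takes 0.05 s, during which the arm holds its last target.

TASK

Finish cutting the thread in the boss on the side of the enclosure. First keep chips out of the box: lift the knee of the folding lid stay up past centre to unlock it, and gently lower the lid fully shut. Then turn the tap by its crank as seen from above: half a turn clockwise and a quarter turn back, the same once more, and a last half turn clockwise, so that it ends one full turn on from its start; let go, leave the tap in the boss and leave the other things alone.

Things in the scene. Friction and masses are not known exactly. Their poses are not given: they have to be found in the camera images.
- enclosure: fixed grey box on a dark plate; origin at the centre of the box's underside, worktop level; x away from the robot to the lid's hinge side, y left to the stay, z up. Box 125 (x) by 130 (y) mm, rim 62 mm high. Plate 140 x 280 x 8 mm, y -160 to +120 mm. Boss and tap beside the box at x +15, y -118 mm; stay on the other side in the plane y = +73 mm
- lid_hinge (a point): middle of the lid's hinge axis, at x +62, y 0, z +63 mm of the enclosure; the axis runs along the enclosure's y; axes as the enclosure's
- lid (a joint): grey lid plate, 124 mm from hinge to free edge, 126 wide, 8 thick. 0 rad = propped open, 1.31 rad above level, leaning towards the robot; 1.31 = fully shut, top 71 mm above the worktop. Hinge friction (0.22 N m) holds it where left: push it down on its outer face (far side while open, top when shut) with 2 to 4 N near the edge. It cannot be lowered while the stay is locked
- lid_edge (a point): middle of the lid's free edge on its outer face, 124 mm from the hinge axis; about 185 mm above the worktop with the lid open. Turns with the lid; its z axis is the outer face's normal
- knee_grip (a point): middle of the black knob on the stay's knee: a level rod 14 mm thick, 34 mm long, along the enclosure's y (y = +98 to +132 mm; 52 mm beside the lid). Pinch it from above across the enclosure's x. At the start at x +21, y +115, z +80 mm of the enclosure
- stay_knee (a joint): knee of the folding stay: lower link 60 mm from a pivot at x -33, z +54 mm of the enclosure, upper link 42 mm to the lid. 0 rad = locked, knee sunk 10 mm below the line of the end pivots, on a stop; 0.39 = links straight; more = unlocked; about 2.6 with the lid shut. To unlock move the knob 20 mm square to the links (12 mm to enclosure -x, 16 mm up); it stays there
- boss_top (a point): centre of the boss's top face, 44 mm above the worktop, on the tap's vertical axis
- tap (a joint): angle of the tap: grows turning clockwise seen from above (forward), feeding down 1.5 mm a turn; 6.28 rad = one turn. Starts within 0.2 rad of 0. Friction 0.14 N m holds it where left; 3 to 5 N at the crank turn it
- crank (a point): middle of the crank's black upright grip: a freely spinning vertical cylinder 16 mm thick, 38 mm long, 42 mm from the tap's axis, middle 101 mm and top 120 mm above the worktop. The bar under it has its top 82 mm above the worktop and a steel ball at its other end. At tap angle 0 it is on the enclosure's -x side of the axis. Held, it can be led round without turning the hand
- hex_key: black L-shaped hex key, 34 x 104 x 9 mm, lying behind the enclosure on the right; origin at the centre of its underside; leave it alone
- v_block: grey ground steel V block, 45 x 50 x 34 mm, standing left of the near edge of the enclosure; origin at the centre of its underside; leave it alone
- paste_pot: round green pot with a black lid, 64 mm across, 44 mm high, left of the enclosure; origin at the centre of its underside; leave it alone

How it is judged:
On the way, in this order (a step that is already met when the one before it is completed fails the run):
1. the knee of the stay is lifted past centre, the lid still up (value of joint stay_knee above 0.47 rad and value of joint lid below 1 rad), for 0.1 s.
2. the lid is lowered fully shut (value of joint lid above 1.26 rad), for 0.2 s.
3. the tap is turned half a turn forward (value of joint tap between 2.6 and 3.8 rad and value of joint lid above 1.26 rad), for 0.2 s.
4. the tap is turned a quarter turn back (value of joint tap between 0.9 and 2.2 rad and value of joint lid above 1.26 rad), for 0.2 s.
5. the tap is turned half a turn forward again (value of joint tap between 4.1 and 5.4 rad and value of joint lid above 1.26 rad), for 0.2 s.
6. the tap is turned a quarter turn back again (value of joint tap between 2.5 and 3.8 rad and value of joint lid above 1.26 rad), for 0.2 s.
7. the tap is turned the last half turn forward, to depth (value of joint tap between 5.75 and 6.9 rad and value of joint lid above 1.26 rad), for 0.2 s.
At the end, for the whole second after the job is handed in: The lid is fully shut (joint above 1.26 of 1.31 rad), the tap stands one turn on from its start (joint between 5.75 and 6.9 rad), and both are at rest (all of step 7 and velocity of joint tap between -0.1 and 0.1 rad/s and velocity of joint lid between -0.1 and 0.1 rad/s); the robot touches nothing.
It fails at once if the lid is slammed (faster than 2.5 rad/s when nearly shut) (value of joint lid above 1 rad and velocity of joint lid above 2.5 rad/s).
It fails at once if the tap is turned while the lid is still open (value of joint tap above 0.8 rad and value of joint lid below 1.15 rad).
It fails at once if the tap is driven well past one full turn (value of joint tap above 7.2 rad).
It fails at once if a bystander (hex key, V block or pot) is moved more than 30 mm (distance of any of hex_key, v_block, paste_pot from where it was at the start of the episode above 0.03 m).
It also fails if it takes over 72 s, if anything falls off the work surface, if the arm or the gripper's body presses on something with over 40 N, if the wrist force passes 120 N, or if a joint passes its speed limit or range.

## Working session

There is one attempt and no reset: what is moved stays moved. The work goes in short steps, Python scripts to look and compute and a tool call to move; the robot and the scene stay as the last step left them, time stands still between calls to the robot, and variables do not carry over. Pictures are saved under pics/ and viewed, and the job is handed in when it is done.

Besides the shell and the picture viewer there is one more tool, called after "Call:" by a JSON object that holds its "op" and its "data", one argument or row to a line. arm_command: Moves the arm, as the interface text tells. Its arguments: {"type":"object","properties":{"plan":{"type":"array"},"newtons":{"type":"number"}},"required":["plan"]}

```bash
mkdir -p pics; cat > h.py <<'E'
import numpy as np, cv2
from station import sensors, vision, job
def P(cam):
    p=vision.camera_params(cam); R,_=cv2.Rodrigues(np.array(p['rvec'],float)); return np.array(p['intrinsics'],float),R,np.array(p['tvec'],float).ravel()
def proj(cam,X,pp=None):
    K,R,t=pp or P(cam); c=(R@np.atleast_2d(X).T).T+t; u=(K@c.T).T; return u[:,:2]/u[:,2:]
def ray(cam,at,pp=None):
    K,R,t=pp or P(cam); d=R.T@np.linalg.inv(K)@np.array([at[1],at[0],1.]); return -R.T@t,d/np.linalg.norm(d)
def onz(cam,at,z,pp=None):
    o,d=ray(cam,at,pp); return o+d*(z-o[2])/d[2]
def tri(rs):
    A=0;b=0
    for o,d in rs:
        M=np.eye(3)-np.outer(d,d);A=A+M;b=b+M@o
    X=np.linalg.solve(A,b); return X,[float(np.linalg.norm(np.cross(X-o,d))) for o,d in rs]
E
python3 - <<'E'
from h import *
np.set_printoptions(precision=4,suppress=True)
o=sensors.get_obs();print({k:np.round(v,3) for k,v in o.items()})
for c in ['scene','side']:
    im=vision.camera(c);cv2.imwrite(f'pics/{c}0.png',im)
    K,R,t=P(c);print(c,K[0,0],-R.T@t)
    for n in ['enclosure','lid_hinge','lid_edge','knee_grip','boss_top','crank','hex_key','v_block','paste_pot']:
        r=vision.pinpoint(n,c);print(n,[(np.round(q['at'],1),round(q['confidence'],2)) for q in r[:2]])
print(sensors.get_obs()['time_s'])
E
```

```text
{'time_s': np.float64(0.0), 'qpos': array([-1.314,  0.3  ,  1.522,  0.   ,  1.321, -0.067]), 'joint_vel': array([ 0.   ,  0.   ,  0.001, -0.   ,  0.001, -0.   ]), 'tau': array([ -0.001, -53.181, -35.273,   0.071,   0.024,  -0.   ]), 'ee_pos': array([ 0.175, -0.521,  0.404]), 'eef_rot': array([-3.14 , -0.   ,  0.324]), 'force': array([-0.774, -0.197,  0.736]), 'moment': array([ 0.006,  0.003, -0.027]), 'grip_width': np.float64(0.094)}
scene 432.8333899817251 [0.1076 0.5232 0.8171]
enclosure [(array([220.2, 304.6]), 0.92)]
lid_hinge [(array([193.5, 285.6]), 0.58)]
lid_edge [(array([159.6, 294. ]), 0.91)]
knee_grip [(array([232.1, 271.1]), 0.56)]
boss_top [(array([178. , 319.2]), 0.71)]
crank [(array([168.6, 336.9]), 0.72)]
hex_key [(array([159.5, 289.5]), 0.68)]
v_block [(array([335.8, 252.5]), 0.74)]
paste_pot [(array([324.5, 201.6]), 0.64)]
side 394.41474820545506 [ 0.3039 -0.5819  0.6251]
enclosure [(array([284.9, 277.5]), 0.8)]
lid_hinge [(array([249.7, 304.6]), 0.89), (array([221.4, 264.7]), 0.27)]
lid_edge [(array([210.2, 297.5]), 0.87)]
knee_grip [(array([219.1, 263.3]), 0.67)]
boss_top [(array([304.3, 317.3]), 0.59)]
crank [(array([298.2, 300.2]), 0.65), (array([209.2, 297.4]), 0.3)]
hex_key [(array([322.2, 393. ]), 0.57)]
v_block [(array([214.2, 208.3]), 0.78)]
paste_pot [(array([202.2, 233.1]), 0.72)]
1.0
```

```bash
python3 - <<'E'
from h import *
np.set_printoptions(precision=4,suppress=True)
a={'scene':dict(enclosure=[220.2,304.6],lid_hinge=[193.5,285.6],lid_edge=[159.6,294],knee_grip=[232.1,271.1],boss_top=[178,319.2],crank=[168.6,336.9],hex_key=[159.5,289.5],v_block=[335.8,252.5],paste_pot=[324.5,201.6]),
'side':dict(enclosure=[284.9,277.5],lid_hinge=[249.7,304.6],lid_edge=[210.2,297.5],knee_grip=[219.1,263.3],boss_top=[304.3,317.3],crank=[298.2,300.2],hex_key=[322.2,393],v_block=[214.2,208.3],paste_pot=[202.2,233.1])}
W={}
for n in a['scene']:
    X,e=tri([ray(c,a[c][n]) for c in a]);W[n]=X;print(n,X,np.round(e,4))
# fit enclosure pose (x,y,yaw) by reprojection
from scipy.optimize import least_squares
L=dict(enclosure=[0,0,0],lid_hinge=[.062,0,.063],knee_grip=[.021,.115,.080],boss_top=[.015,-.118,.044])
import math
th=1.31
# edge on outer face: hinge + 124 toward -x*cos + up
L['lid_edge']=[.062-.124*math.cos(th)+.008*math.sin(th)*0.6,0,.185]
pp={c:P(c) for c in a}
def w(p,l): 
    c,s=np.cos(p[2]),np.sin(p[2]);return np.array([p[0]+c*l[0]-s*l[1],p[1]+s*l[0]+c*l[1],l[2]])
def f(p):
    r=[]
    for n,l in L.items():
        for c in a: r+=list(proj(c,w(p,l),pp[c])[0]-np.array(a[c][n])[::-1])
    return r
s=least_squares(f,[W['enclosure'][0],W['enclosure'][1],0],loss='soft_l1');print(s.x);print(np.round(f(s.x),1).reshape(-1,4))
ims=[]
for c in a:
    im=cv2.imread(f'pics/{c}0.png')
    B=[w(s.x,[x,y,z]) for z in(0,.062) for x,y in[(-.0625,-.065),(.0625,-.065),(.0625,.065),(-.0625,.065)]]
    B+=[w(s.x,[x,y,.008]) for x,y in[(-.07,-.16),(.07,-.16),(.07,.12),(-.07,.12)]]
    for q in proj(c,np.array(B),pp[c]): cv2.circle(im,tuple(int(v) for v in np.round(q)),2,(0,0,255),-1)
    for n in a[c]: cv2.drawMarker(im,(int(a[c][n][1]),int(a[c][n][0])),(0,255,0),0,6)
    crop=im[120:370,150:430]; cv2.imwrite(f'pics/{c}0m.png',cv2.resize(crop,None,fx=2.3,fy=2.3,interpolation=cv2.INTER_CUBIC))
E
```

```text
enclosure [ 0.4892 -0.0279  0.0032] [0.0036 0.0036]
lid_hinge [ 0.5477 -0.0157  0.0718] [0.0022 0.0022]
lid_edge [ 0.5294 -0.0211  0.184 ] [0.001 0.001]
knee_grip [0.4917 0.0984 0.0822] [0.0029 0.0029]
boss_top [ 0.5319 -0.1333  0.0422] [0.002 0.002]
crank [ 0.492  -0.147   0.0895] [0.0036 0.0036]
hex_key [ 0.6721 -0.1816 -0.011 ] [0.0012 0.0012]
v_block [ 0.3881  0.2697 -0.001 ] [0.0034 0.0034]
paste_pot [ 0.4747  0.319  -0.0083] [0.006 0.006]
[ 0.4926 -0.0238  0.1857]
[[-1.1  2.   2.3 -1.6]
 [-3.5  1.4  1.   2.1]
 [ 0.6 -1.9 -0.3  2.8]
 [ 2.4 -0.2  0.3  0.6]
 [ 0.2  1.5 -1.6 -1.5]]
```

View pics/scene0m.png

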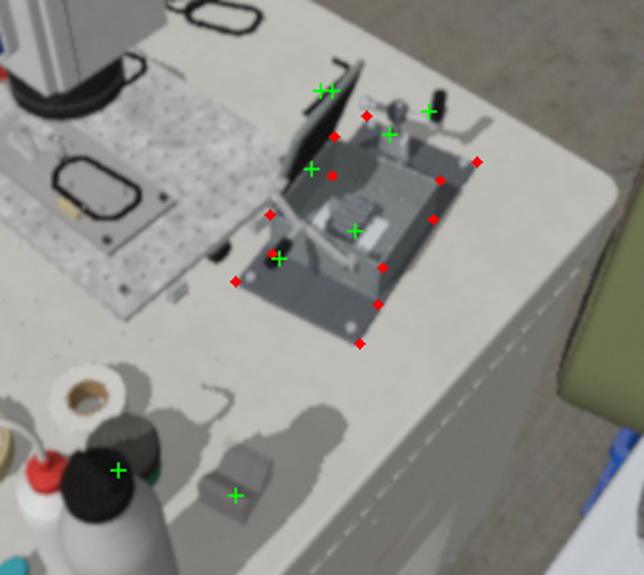

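View pics/side0m.png

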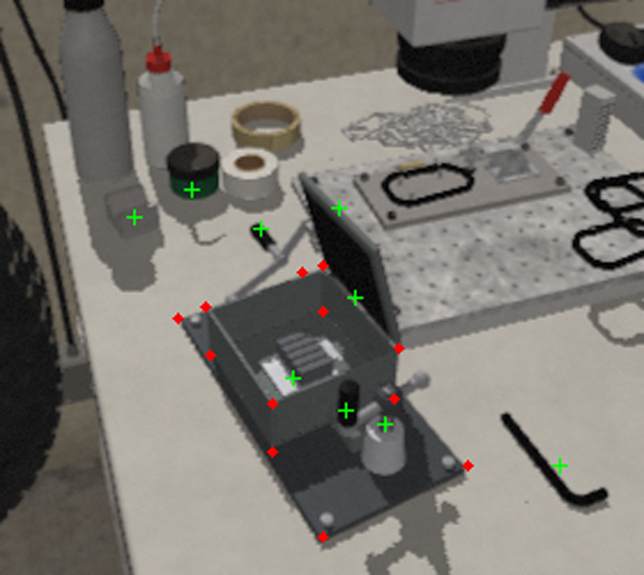

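The fit puts the enclosure at about (0.493, -0.024), yaw 0.186. In both pictures the box and plate corners land on their projections, and the knob shows at scene (232,271) and the crank at side (298,300). I'll move above it for a wrist view.

Call:
{"op": "arm_command", "data": {
  "plan": [-1,0.2,0.39,0.19,0.35,-1,0.4,0.78,0.19,0.684,-1,0.4,0.78,0.19,0.684,-1,0.4,0.78,0.19,0.684,-1,0.4,0.78,0.19,0.684,-1,0.4,0.78,0.19,0.684,-1,0.4,0.78,0.19,0.684,-1,0.4,0.78,0.19,0.684,-1,0.4,0.78,0.19,0.684,-1,0.4,0.78,0.19,0.684,-1,0.4,0.78,0.19,0.684,-1,0.4,0.78,0.19,0.684],
  "newtons": 15
}}

```text
time_s: 2.2
ee_pos: [0.3349, -0.2094, 0.4807]
eef_rot: [3.142, 0.0, 1.754]
force: [-0.4, 0.7, -0.2]
grip_width: 0.0939
```

Call:
{"op": "arm_command", "data": {
  "plan": [-1,0.3,0.7,0,0,-1,0.3,0.7,0,0,-1,0.3,0.7,0,0,-1,0.3,0.7,0,0,-1,0.3,0.7,0,0,-1,0.3,0.7,0,0,-1,0.3,0.7,0,0,-1,0.3,0.7,0,0,-1,0.3,0.7,0,0]
}}

```text
time_s: 3.1
ee_pos: [0.4548, 0.0696, 0.4806]
eef_rot: [-3.141, 0.0, 1.755]
force: [-0.2, 0.2, 0.1]
grip_width: 0.094
```

```bash
cat > look.py <<'E'
from h import *
import sys
np.set_printoptions(precision=4,suppress=True)
tag=sys.argv[1]; names=sys.argv[2].split(',') if len(sys.argv)>2 and sys.argv[2] else []
cams=sys.argv[3].split(',') if len(sys.argv)>3 else ['scene','side','wrist']
o=sensors.get_obs();print('t',o['time_s'],'ee',o['ee_pos'],'rot',o['eef_rot'],'F',o['force'],'w',o['grip_width'])
rays={n:[] for n in names}
for c in cams:
    im=vision.camera(c);cv2.imwrite(f'pics/{c}{tag}.png',im);pp=P(c)
    if c=='wrist':print('wristcam',-pp[1].T@pp[2])
    for n in names:
        r=vision.pinpoint(n,c)
        if r:
            rays[n].append(ray(c,r[0]['at'],pp));print(c,n,np.round(r[0]['at'],1),round(r[0]['confidence'],2))
for n in names:
    if len(rays[n])>1: X,e=tri(rays[n]);print('TRI',n,X,np.round(e,4))
E
python3 look.py 1 knee_grip,crank,lid_edge,lid_hinge,enclosure,boss_top wrist,scene,side
```

```text
t 3.1 ee [0.4548 0.0696 0.4806] rot [-3.1414  0.0001  1.7545] F [-0.1796  0.2334  0.0639] w 0.09396942614133932
wristcam [0.4399 0.1482 0.4606]
wrist knee_grip [165.4 314.3] 0.66
wrist lid_edge [309.9 338.9] 0.97
wrist lid_hinge [256.3 339. ] 0.76
wrist enclosure [237.5 290.2] 0.87
wrist boss_top [327.2 300.3] 0.91
scene knee_grip [230.3 270.3] 0.56
scene crank [170.4 338. ] 0.45
scene lid_edge [158.8 293.6] 0.89
scene lid_hinge [192.1 278.9] 0.84
scene enclosure [224.2 303.1] 0.85
scene boss_top [179.3 320.8] 0.6
side knee_grip [223.9 263.8] 0.56
side crank [295.2 298.2] 0.68
side lid_edge [210.1 297.2] 0.55
side lid_hinge [253.6 303.6] 0.93
side enclosure [282.2 281.2] 0.94
side boss_top [305.5 318.3] 0.9
TRI knee_grip [0.4947 0.0943 0.0747] [0.0022 0.0025 0.0017]
TRI crank [ 0.4878 -0.1423  0.0918] [0.0012 0.0012]
TRI lid_edge [ 0.5301 -0.0194  0.184 ] [0.0022 0.003  0.002 ]
TRI lid_hinge [ 0.5541 -0.0125  0.0637] [0.0029 0.0092 0.0065]
TRI enclosure [ 0.4934 -0.0217 -0.0017] [0.0017 0.0031 0.0034]
TRI boss_top [ 0.5296 -0.137   0.0411] [0.0026 0.0025 0.0011]
```

View pics/wrist1.png

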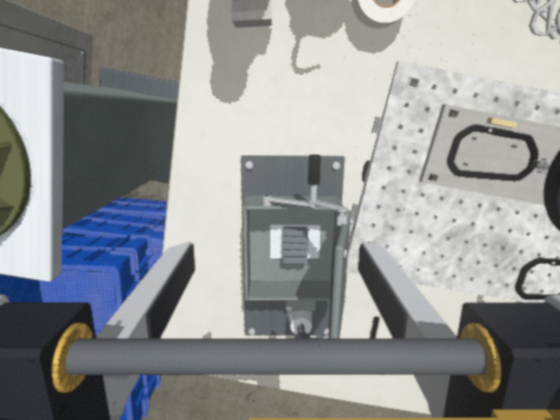

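View pics/side1.png

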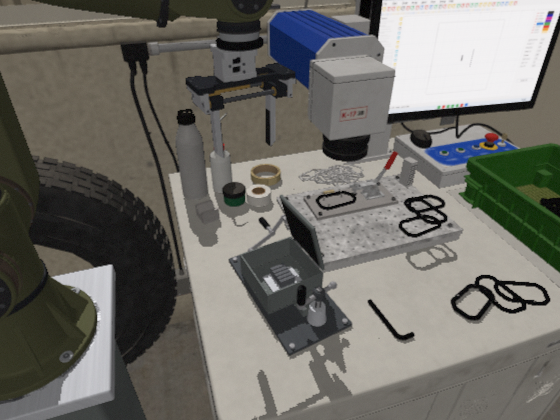

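```bash
python3 - <<'E'
from h import *
from scipy.optimize import least_squares
np.set_printoptions(precision=4,suppress=True)
print('lens',tri([ray('scene',[166,180]),ray('side',[150,345])]))
print('knob wrist z.08',onz('wrist',[170,314.5],.08))
for at in ([156,242],[156,344],[335,245],[335,329]): print('plate corner',onz('wrist',at,.008))
a={'scene':dict(enclosure=[222.2,304],lid_edge=[159.2,293.8],knee_grip=[231.2,270.7],boss_top=[178.6,320]),
'side':dict(enclosure=[283.5,279.3],lid_edge=[210.2,297.4],lid_hinge=[251.6,304],knee_grip=[221.5,263.5],boss_top=[305,317.8]),
'wrist':dict(enclosure=[237.5,290.2],lid_edge=[309.9,338.9],lid_hinge=[256.3,339],knee_grip=[170,314.5],boss_top=[327.2,300.3],c1=[156,242],c2=[156,344])}
L=dict(enclosure=[0,0,0],lid_hinge=[.062,0,.063],knee_grip=[.021,.115,.080],boss_top=[.015,-.118,.044],lid_edge=[.0377,0,.185],c1=[-.07,.12,.008],c2=[.07,.12,.008])
pp={c:P(c) for c in a}
def w(p,l):
    c,s=np.cos(p[2]),np.sin(p[2]);return np.array([p[0]+c*l[0]-s*l[1],p[1]+s*l[0]+c*l[1],l[2]])
def f(p):
    r=[]
    for c in a:
        for n in a[c]: r+=list(proj(c,w(p,L[n]),pp[c])[0]-np.array(a[c][n])[::-1])
    return r
s=least_squares(f,[.49,-.02,.186],loss='soft_l1');p=s.x;print(p);print(np.round(f(p),1).reshape(-1,2).tolist())
for n in L:print(n,w(p,L[n]))
print('crank0',w(p,[.015-.042,-.118,.101]))
E
```

```text
lens (array([0.7059, 0.1536, 0.1875]), [0.009149479633451328, 0.009149479633451465])
knob wrist z.08 [0.4949 0.0935 0.08  ]
plate corner [0.4063 0.0836 0.008 ]
plate corner [0.5399 0.1085 0.008 ]
plate corner [ 0.4543 -0.1904  0.008 ]
plate corner [ 0.5831 -0.1665  0.008 ]
[ 0.4929 -0.0225  0.1766]
[[-0.9, 0.3], [-1.3, 1.5], [0.1, -0.9], [1.6, -0.5], [0.5, -0.7], [-0.1, -2.3], [1.6, -0.1], [-0.0, -0.0], [-0.7, -0.4], [-0.2, 0.7], [-0.3, 1.0], [1.7, 0.2], [-1.1, -1.0], [-0.1, -0.1], [-2.5, -0.3], [0.5, 0.5]]
enclosure [ 0.4929 -0.0225  0.    ]
lid_hinge [ 0.554  -0.0116  0.063 ]
knee_grip [0.4934 0.0944 0.08  ]
boss_top [ 0.5284 -0.136   0.044 ]
lid_edge [ 0.53   -0.0158  0.185 ]
c1 [0.4029 0.0834 0.008 ]
c2 [0.5407 0.108  0.008 ]
crank0 [ 0.4871 -0.1434  0.101 ]
```

Knob is at about (0.494, 0.094, 0.080). The tool yaw already matches. Going down around it.

Call:
{"op": "arm_command", "data": {
  "plan": [-1,0.097,0.069,-0.12,0.006,-1,0.097,0.069,-0.24,0.006,-1,0.097,0.069,-0.35,0.006,-1,0.097,0.069,-0.44,0.006,-1,0.097,0.069,-0.5,0.006,-1,0.097,0.069,-0.55,0.006,-1,0.097,0.069,-0.55,0.006,-1,0.097,0.069,-0.55,0.006]
}}

```text
time_s: 4.95
ee_pos: [0.494, 0.0982, 0.2612]
eef_rot: [3.141, 0.0, 1.769]
force: [0.3, -0.7, 0.3]
grip_width: 0.094
```

```bash
python3 look.py 2 knee_grip wrist,side
```

```text
t 4.95 ee [0.494  0.0982 0.2612] rot [3.1415 0.     1.7689] F [ 0.285  -0.6641  0.3363] w 0.09404094609740053
wristcam [0.4782 0.1768 0.2416]
wrist knee_grip [276.4 273.8] 0.85
side knee_grip [220.3 264.1] 0.82
TRI knee_grip [0.4943 0.0951 0.0823] [0.0008 0.0008]
```

View pics/wrist2.png

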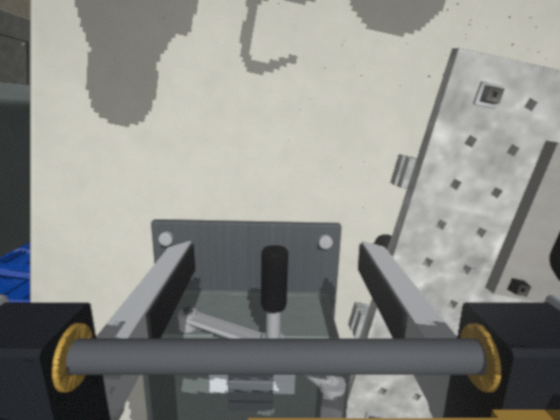

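The knob (col 274, rows 245–312) sits centrally between the fingers, so I'll close on it.

Call:
{"op": "arm_command", "data": {
  "plan": [1,0,0,0,0,1,0,0,0,0,1,0,0,0,0,1,0,0,0,0,1,0,0,0,0,1,0,0,0,0,1,0,0,0,0,1,0,0,0,0],
  "newtons": 20
}}

```text
time_s: 5.95
ee_pos: [0.4938, 0.0982, 0.2606]
eef_rot: [-3.142, 0.0, 1.769]
force: [0.9, 0.1, -0.2]
grip_width: 0.0333
```

Call:
{"op": "arm_command", "data": {
  "plan": [1,0,0,0,0,1,0,0,0,0,1,0,0,0,0,1,0,0,0,0,1,0,0,0,0]
}}

```text
time_s: 6.45
ee_pos: [0.4934, 0.0981, 0.2605]
eef_rot: [-3.14, -0.0, 1.769]
force: [-5.5, -0.5, 3.0]
grip_width: 0.0132
```

Call:
{"op": "arm_command", "data": {
  "plan": [1,-0.006,-0.001,0.011,0,1,-0.0125,-0.002,0.0215,0,1,-0.02,-0.0035,0.031,0,1,-0.028,-0.005,0.0405,0,1,-0.032,-0.006,0.044,0,1,-0.0355,-0.0065,0.0475,0,1,-0.0355,-0.0065,0.0475,0,1,-0.0355,-0.0065,0.0475,0,1,-0.0355,-0.0065,0.0475,0]
}}

```text
time_s: 7.35
ee_pos: [0.4799, 0.0957, 0.2804]
eef_rot: [3.139, -0.0, 1.769]
force: [4.5, 2.9, 3.8]
grip_width: 0.0132
```

```bash
python3 look.py 3 knee_grip,lid_edge side,scene; python3 -c "
import cv2;im=cv2.imread('pics/side3.png')[170:350,190:400];cv2.imwrite('pics/side3z.png',cv2.resize(im,None,fx=3,fy=3))"
```

```text
t 7.35 ee [0.4799 0.0957 0.2804] rot [ 3.1394 -0.0001  1.7689] F [4.5203 2.8748 3.7863] w 0.013219988301355998
side knee_grip [217.1 258.5] 0.51
side lid_edge [210.5 294.8] 0.8
scene knee_grip [232.5 278.5] 0.62
TRI knee_grip [0.4771 0.0943 0.0925] [0.0057 0.0057]
```

View pics/side3z.png

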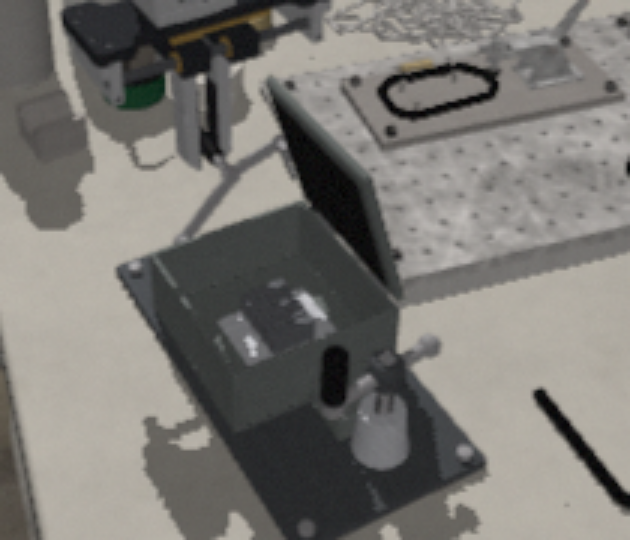

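The stay is now kinked upward past centre: the knee is above the line between its end pivots, at about (215,165) in the zoomed view. Next I'll release, raise and turn the hand.

Call:
{"op": "arm_command", "data": {
  "plan": [0,0,0,0,0,0,0,0,0,0,0,0,0,0,0,0,0,0,0,0,0,0,0,0,0,0,0,0,0,0,0,0,0,0.1,0,0,0,0,0.2,0,1,0,0,0.35,-0.1,1,0,0,0.35,-0.759,1,0,0,0.35,-0.759,1,0,0,0.35,-0.759,1,0,0,0.35,-0.759,1,0,0,0.35,-0.759,1,0,0,0.35,-0.759,1,0,0,0.35,-0.759,1,0,0,0.35,-0.759,1,0,0,0.35,-0.759,1,0,0,0.35,-0.759,1,0,0,0.35,-0.759]
}}

```text
time_s: 9.65
ee_pos: [0.4796, 0.0956, 0.4196]
eef_rot: [3.142, 0.0, 0.178]
force: [0.6, -0.8, 0.2]
grip_width: 0.0005
```

```bash
python3 look.py 4 knee_grip,lid_edge,lid_hinge side,scene,wrist; python3 -c "
import cv2;im=cv2.imread('pics/side4.png')[170:350,190:400];cv2.imwrite('pics/side4z.png',cv2.resize(im,None,fx=3,fy=3))"
```

```text
t 9.65 ee [0.4796 0.0956 0.4196] rot [3.1416 0.0002 0.1779] F [ 0.6023 -0.8471  0.2185] w 0.0004970756121556068
side knee_grip [216.2 258.7] 0.59
side lid_edge [210.5 294.8] 0.76
side lid_hinge [254.5 304.8] 0.91
scene knee_grip [228.9 279.8] 0.72
scene lid_edge [160.9 292.4] 0.87
scene lid_hinge [193.2 279.9] 0.79
wristcam [0.5589 0.1095 0.3995]
wrist knee_grip [198.  277.3] 0.58
wrist lid_edge [193.5 457.2] 0.87
wrist lid_hinge [138.6 395.8] 0.79
TRI knee_grip [0.4793 0.0918 0.097 ] [0.0036 0.0071 0.0043]
TRI lid_edge [ 0.5279 -0.0167  0.1823] [0.0036 0.0032 0.0006]
TRI lid_hinge [ 0.5552 -0.0126  0.0602] [0.0049 0.0064 0.0022]
```

View pics/side4z.png

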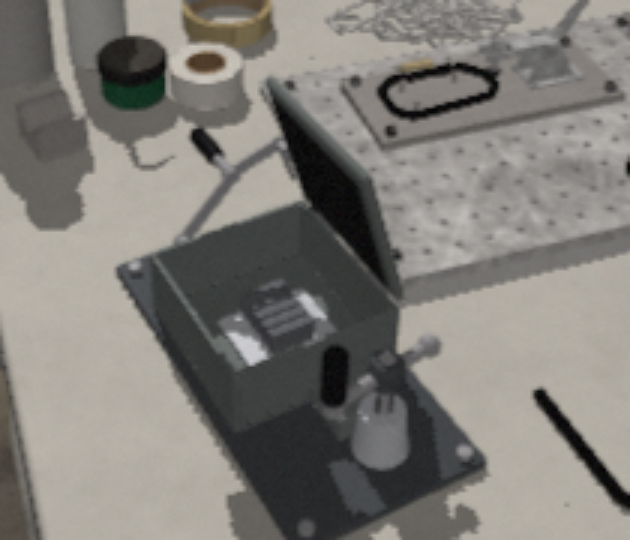

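View pics/scene4.png

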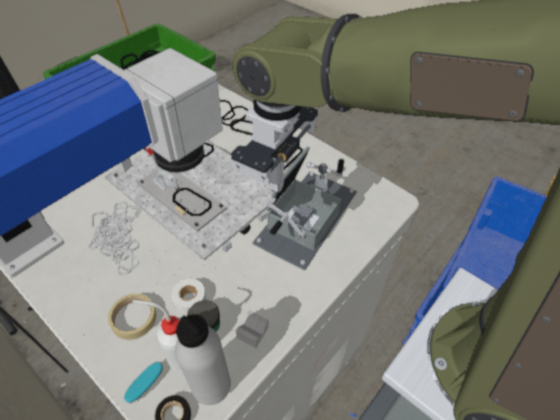

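```bash
python3 - <<'E'
from h import *
for z in(.25,.3,.35): print(z,onz('scene',[125,220],z),onz('scene',[155,180],z), onz('side',[155,325],z),onz('side',[132,390],z))
E
```

```text
0.25 [0.66880505 0.05753125 0.25      ] [0.65903065 0.17348353 0.25      ] [0.61220777 0.05106645 0.25      ] [0.79060097 0.10261212 0.25      ]
0.3 [0.61932709 0.09858595 0.3       ] [0.61041449 0.20431486 0.3       ] [ 0.57110806 -0.0332982   0.3       ] [0.72572326 0.01137696 0.3       ]
0.35 [0.56984913 0.13964065 0.35      ] [0.56179832 0.23514618 0.35      ] [ 0.53000835 -0.11766285  0.35      ] [ 0.66084554 -0.0798582   0.35      ]
```

View pics/side4.png

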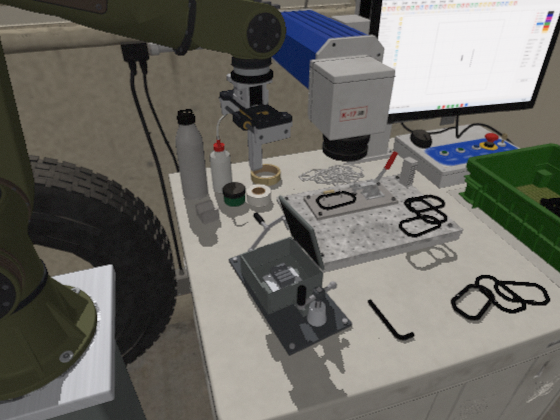

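Call:
{"op": "arm_command", "data": {
  "plan": [1,0,-0.11,0,0,1,0,-0.22,0,0,1,0.05,-0.3,0,0,1,0.12,-0.347,0,0,1,0.19,-0.347,0,0,1,0.241,-0.347,0,0,1,0.241,-0.347,0,0,1,0.241,-0.347,-0.07,0,1,0.241,-0.347,-0.1375,0,1,0.241,-0.347,-0.1375,0,1,0.241,-0.347,-0.1375,0]
}}

```text
time_s: 11.35
ee_pos: [0.5758, -0.0432, 0.3655]
eef_rot: [3.142, -0.0, 0.179]
force: [0.3, 0.2, 0.6]
grip_width: 0.0005
```

```bash
python3 look.py 5 lid_edge,crank side,scene,wrist; python3 -c "
import cv2;im=cv2.imread('pics/side5.png')[120:330,190:430];cv2.imwrite('pics/side5z.png',cv2.resize(im,None,fx=2.5,fy=2.5))"
```

```text
t 11.35 ee [ 0.5758 -0.0432  0.3655] rot [ 3.1416 -0.0001  0.1794] F [0.289  0.2082 0.6297] w 0.0005191998172778129
side lid_edge [209.2 295.3] 0.97
side crank [292.3 300.6] 0.62
scene lid_edge [157.8 294.1] 0.95
scene crank [167.2 340.5] 0.83
wristcam [ 0.6553 -0.0293  0.3452]
wrist crank [339.6 381.4] 0.73
TRI lid_edge [ 0.527  -0.0208  0.1886] [0.0034 0.0034]
TRI crank [ 0.4882 -0.1479  0.1018] [0.0017 0.0021 0.0015]
```

View pics/side5z.png

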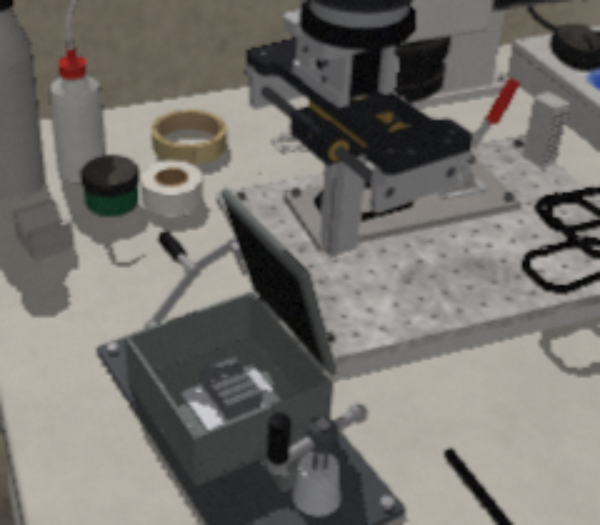

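```bash
python3 - <<'E'
import numpy as np
r=105
for ph in list(np.arange(1.31,-.01,-.0655)):
    x=62-r*np.cos(ph)+8*np.sin(ph)+8; z=63+r*np.sin(ph)+8*np.cos(ph)
    dx=x-78;dz=z-166.5
    print(round(ph,3),np.round([dx*.984/400,dx*.178/400,dz/400],3).tolist(), round(x,1),round(z,1))
E
```

```text
1.31 [-0.067, -0.012, 0.0] 50.7 166.5
1.244 [-0.084, -0.015, -0.004] 43.9 165.0
1.179 [-0.1, -0.018, -0.009] 37.3 163.1
1.113 [-0.116, -0.021, -0.014] 30.8 160.7
1.048 [-0.132, -0.024, -0.021] 24.5 158.0
0.982 [-0.147, -0.027, -0.029] 18.4 154.8
0.917 [-0.161, -0.029, -0.038] 12.5 151.2
0.851 [-0.175, -0.032, -0.048] 6.8 147.3
0.786 [-0.188, -0.034, -0.059] 1.5 142.9
0.72 [-0.201, -0.036, -0.071] -3.6 138.3
0.655 [-0.213, -0.038, -0.083] -8.4 133.3
0.589 [-0.223, -0.04, -0.096] -12.8 128.0
0.524 [-0.233, -0.042, -0.11] -16.9 122.5
0.458 [-0.243, -0.044, -0.125] -20.6 116.6
0.393 [-0.251, -0.045, -0.14] -23.9 110.6
0.327 [-0.258, -0.047, -0.155] -26.8 104.4
0.262 [-0.264, -0.048, -0.171] -29.3 97.9
0.196 [-0.269, -0.049, -0.188] -31.4 91.3
0.131 [-0.273, -0.049, -0.205] -33.1 84.6
0.065 [-0.276, -0.05, -0.222] -34.3 77.9
-0.0 [-0.278, -0.05, -0.239] -35.0 71.0
```

Call:
{"op": "arm_command", "data": {
  "plan": [1,-0.03,-0.005,0,0,1,-0.055,-0.01,0,0,1,-0.067,-0.012,0,0,1,-0.076,-0.013,-0.002,0,1,-0.084,-0.015,-0.004,0,1,-0.092,-0.0165,-0.006,0,1,-0.1,-0.018,-0.009,0,1,-0.116,-0.021,-0.014,0,1,-0.132,-0.024,-0.021,0,1,-0.147,-0.027,-0.029,0,1,-0.161,-0.029,-0.038,0,1,-0.175,-0.032,-0.048,0,1,-0.188,-0.034,-0.059,0,1,-0.188,-0.034,-0.059,0]
}}

```text
time_s: 13.2
ee_pos: [0.5002, -0.0569, 0.3404]
eef_rot: [-3.141, 0.001, 0.179]
force: [0.1, 0.3, 0.5]
grip_width: 0.0008
```

```bash
python3 look.py 6 lid_edge side,scene; python3 -c "
import cv2;im=cv2.imread('pics/side6.png')[120:330,190:430];cv2.imwrite('pics/side6z.png',cv2.resize(im,None,fx=2.5,fy=2.5))"
```

```text
t 13.2 ee [ 0.5002 -0.0569  0.3404] rot [-3.1413  0.0014  0.1791] F [0.1476 0.3111 0.5386] w 0.0008346024792670942
side lid_edge [230.2 270.5] 0.96
scene lid_edge [181.4 317.6] 0.95
TRI lid_edge [ 0.4706 -0.0288  0.1543] [0.0017 0.0017]
```

View pics/side6z.png

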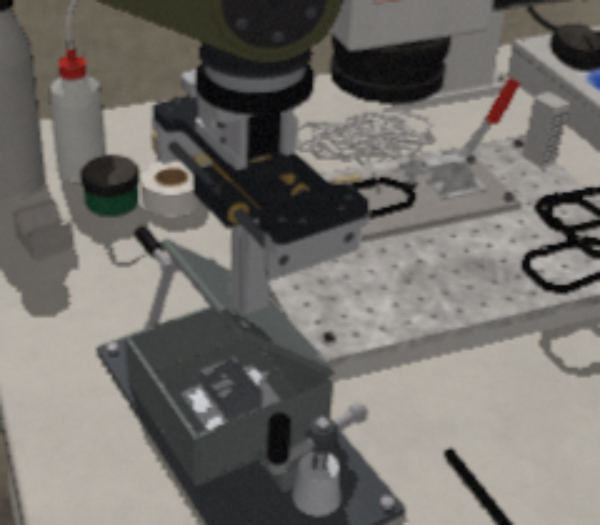

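The lid is following down, about half lowered, and the stay is folding freely. I'll continue the arc.

Call:
{"op": "arm_command", "data": {
  "plan": [1,-0.013,-0.002,-0.012,0,1,-0.025,-0.004,-0.024,0,1,-0.035,-0.006,-0.037,0,1,-0.045,-0.008,-0.051,0,1,-0.055,-0.01,-0.066,0,1,-0.063,-0.011,-0.081,0,1,-0.07,-0.013,-0.096,0,1,-0.076,-0.014,-0.112,0,1,-0.081,-0.015,-0.129,0,1,-0.085,-0.015,-0.146,0,1,-0.087,-0.016,-0.155,0,1,-0.088,-0.016,-0.163,0,1,-0.089,-0.016,-0.172,0,1,-0.09,-0.016,-0.18,0,1,-0.09,-0.016,-0.182,0,1,-0.09,-0.016,-0.182,0]
}}

```text
time_s: 15.0
ee_pos: [0.465, -0.0632, 0.27]
eef_rot: [3.141, -0.001, 0.179]
force: [-12.3, 2.0, 27.6]
grip_width: 0.0004
```

```bash
python3 look.py 7 lid_edge,knee_grip,crank side,scene; python3 -c "
import cv2;im=cv2.imread('pics/side7.png')[120:330,190:430];cv2.imwrite('pics/side7z.png',cv2.resize(im,None,fx=2.5,fy=2.5))"
```

```text
t 15.0 ee [ 0.465  -0.0632  0.27  ] rot [ 3.141  -0.0011  0.1794] F [-12.3257   2.0476  27.6052] w 0.0004344548382539646
side lid_edge [269.  249.8] 0.73
side crank [294.7 297.7] 0.68
scene lid_edge [215.8 329.6] 0.6
scene knee_grip [228.7 281.4] 0.48
TRI lid_edge [ 0.4275 -0.031   0.0697] [0.0003 0.0003]
```

View pics/side7z.png

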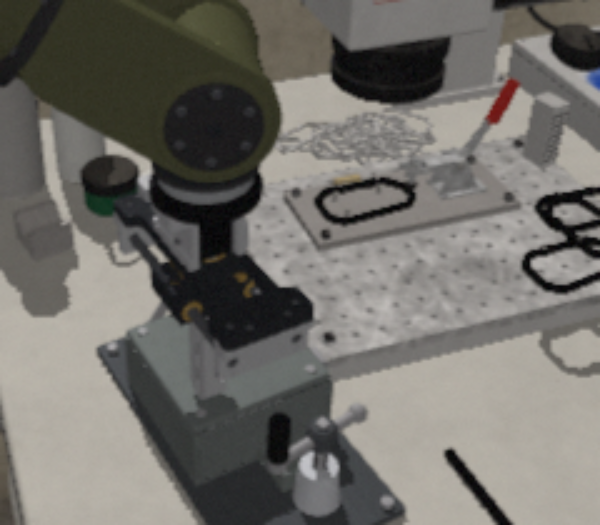

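Call:
{"op": "arm_command", "data": {
  "plan": [1,0,0,0.06,0,1,0,0,0.16,0,1,0,0,0.25,0,-1,0,-0.11,0.27,0,-1,0.01,-0.21,0.27,0,-1,0.01,-0.21,0.27,0,-1,0.01,-0.21,0.27,0,-1,0.01,-0.21,0.27,0,-1,0.01,-0.21,0.27,0,-1,0.01,-0.21,0.27,0,-1,0.01,-0.21,0.27,0,-1,0.01,-0.21,0.27,0,-1,0.01,-0.21,0.27,0]
}}

```text
time_s: 16.7
ee_pos: [0.4688, -0.1471, 0.3763]
eef_rot: [3.142, -0.0, 0.179]
force: [0.0, 0.1, 0.2]
grip_width: 0.0769
```

```bash
python3 look.py 8 crank,boss_top,lid_edge,lid_hinge side,scene,wrist
```

```text
t 16.7 ee [ 0.4688 -0.1471  0.3763] rot [ 3.1416 -0.      0.1794] F [0.0046 0.0633 0.199 ] w 0.07693968428914714
side crank [295.2 298.2] 0.94
side boss_top [303.5 317.7] 0.95
side lid_edge [269.1 250.8] 0.67
side lid_hinge [253.6 303.7] 0.69
scene crank [167.9 339.2] 0.62
scene boss_top [176.4 320.3] 0.64
scene lid_edge [213.7 329.6] 0.87
scene lid_hinge [191.9 285.3] 0.73
wristcam [ 0.5481 -0.1333  0.3561]
wrist crank [192.6 283.9] 0.65
wrist boss_top [134.6 275.6] 0.73
wrist lid_edge [222.9 142.1] 0.8
wrist lid_hinge [ 73.1 126.9] 0.68
TRI crank [ 0.4874 -0.1481  0.0968] [0.0028 0.0024 0.0023]
TRI boss_top [ 0.5297 -0.136   0.0479] [0.001  0.0028 0.0022]
TRI lid_edge [ 0.4306 -0.0336  0.0711] [0.0019 0.0011 0.0019]
TRI lid_hinge [ 0.5505 -0.017   0.0689] [0.0054 0.003  0.0065]
```

View pics/wrist8.png

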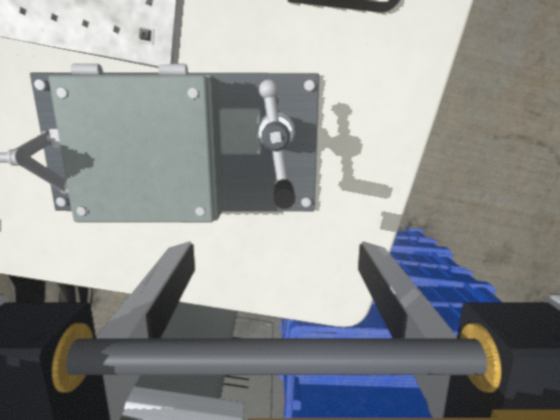

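View pics/side8.png

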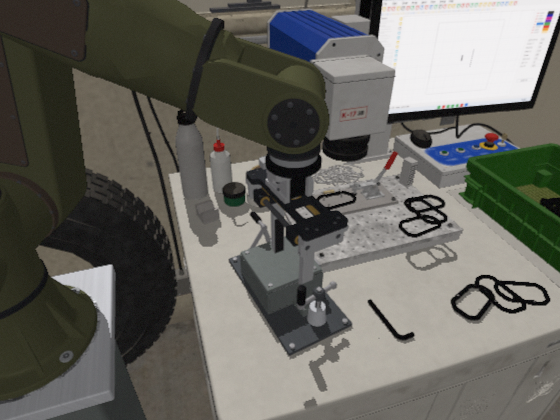

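```bash
python3 - <<'E'
from h import *
im=cv2.imread('pics/wrist8.png')[60:230,190:340];cv2.imwrite('pics/w8z.png',cv2.resize(im,None,fx=4,fy=3.5,interpolation=cv2.INTER_CUBIC))
np.set_printoptions(precision=4,suppress=True)
for nm,at,z in (('ball',[89,268],.078),('tap',[137,276],.09),('cr mid',[192.6,283.9],.101),('boss',[134.6,275.6],.044)): print(nm,onz('wrist',at,z))
p=[.4929,-.0225,.18]
c,s=np.cos(p[2]),np.sin(p[2])
ax=np.array([p[0]+c*.015+s*.118,p[1]+s*.015-c*.118]);print('axis',ax, proj('wrist',[*ax,.044]),proj('wrist',[*ax,.1]))
E
```

```text
ball [ 0.5627 -0.1242  0.078 ]
tap [ 0.5286 -0.1367  0.09  ]
cr mid [ 0.489  -0.1501  0.101 ]
boss [ 0.5273 -0.1365  0.044 ]
axis [ 0.5288 -0.1359] [[275.2043 132.823 ]] [[274.9907 137.6344]]
```

View pics/w8z.png

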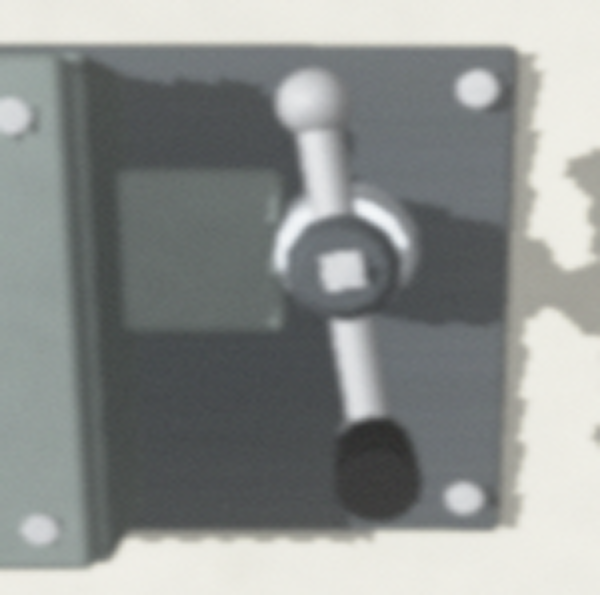

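Call:
{"op": "arm_command", "data": {
  "plan": [-1,0.051,-0.0075,0,0,-1,0.051,-0.0075,0,0,-1,0.051,-0.0075,-0.1,0,-1,0.051,-0.0075,-0.18,0,-1,0.051,-0.0075,-0.223,0,-1,0.051,-0.0075,-0.223,0]
}}

```text
time_s: 18.05
ee_pos: [0.4884, -0.15, 0.2849]
eef_rot: [-3.139, 0.004, 0.179]
force: [-0.4, 0.2, 0.6]
grip_width: 0.094
```

```bash
python3 look.py 9 crank wrist,side
```

```text
t 18.05 ee [ 0.4884 -0.15    0.2849] rot [-3.1393  0.0038  0.1793] F [-0.3851  0.2452  0.5789] w 0.09398226530981452
wristcam [ 0.5682 -0.1363  0.2664]
wrist crank [267.3 275.9] 0.86
side crank [294. 299.] 0.79
TRI crank [ 0.4868 -0.1494  0.1006] [0.0016 0.0016]
```

View pics/wrist9.png

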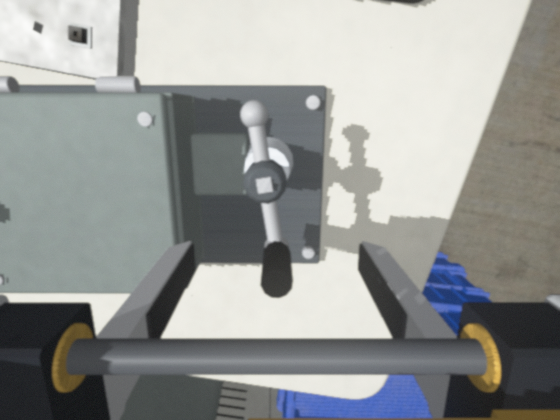

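The crank grip (col 277, rows 242–297) is centred between the fingers, so I'll close.

Call:
{"op": "arm_command", "data": {
  "plan": [1,0,0,0,0,1,0,0,0,0,1,0,0,0,0,1,0,0,0,0,1,0,0,0,0,1,0,0,0,0,1,0,0,0,0,1,0,0,0,0,1,0,0,0,0,1,0,0,0,0,1,0,0,0,0,1,0,0,0,0,1,0,0,0,0],
  "newtons": 20
}}

```text
time_s: 19.55
ee_pos: [0.4892, -0.1501, 0.287]
eef_rot: [-3.141, 0.0, 0.179]
force: [-0.2, 2.2, 1.0]
grip_width: 0.0156
```

```bash
cat > circ.py <<'E'
import numpy as np,sys
a0,a1,n,r=float(sys.argv[1]),float(sys.argv[2]),int(sys.argv[3]),float(sys.argv[4]) if len(sys.argv)>4 else .042
f=lambda a:r*np.array([np.cos(np.pi+.18-a),np.sin(np.pi+.18-a)])
for a in np.linspace(a0,a1,n+1)[1:]:
    d=(f(a)-f(a0))/.4; print(round(a,2),np.round(d,4).tolist(), round(-.0015*(a-a0)/6.283/.4,4))
E
python3 circ.py -.157 3.14 19
```

```text
0.02 [-0.0045, 0.0176] -0.0001
0.19 [-0.0059, 0.0358] -0.0002
0.36 [-0.0041, 0.0539] -0.0003
0.54 [0.0007, 0.0714] -0.0004
0.71 [0.0085, 0.0879] -0.0005
0.88 [0.0191, 0.1027] -0.0006
1.06 [0.032, 0.1155] -0.0007
1.23 [0.047, 0.1259] -0.0008
1.4 [0.0635, 0.1335] -0.0009
1.58 [0.0811, 0.1382] -0.001
1.75 [0.0992, 0.1397] -0.0011
1.93 [0.1173, 0.1381] -0.0012
2.1 [0.1349, 0.1334] -0.0013
2.27 [0.1514, 0.1258] -0.0014
2.45 [0.1663, 0.1154] -0.0016
2.62 [0.1793, 0.1025] -0.0017
2.79 [0.1898, 0.0877] -0.0018
2.97 [0.1975, 0.0712] -0.0019
3.14 [0.2024, 0.0537] -0.002
```

Call:
{"op": "arm_command", "data": {
  "plan": [1,-0.0045,0.0176,0,0,1,-0.0059,0.0358,0,0,1,-0.0041,0.0539,0,0,1,0.0007,0.0714,0,0,1,0.0085,0.0879,0,0,1,0.0191,0.1027,0,0,1,0.032,0.1155,0,0,1,0.047,0.1259,-0.001,0,1,0.0635,0.1335,-0.001,0,1,0.0811,0.1382,-0.001,0,1,0.0811,0.1382,-0.001,0]
}}

```text
time_s: 20.65
ee_pos: [0.5224, -0.0945, 0.2867]
eef_rot: [-3.141, -0.001, 0.18]
force: [0.1, 4.2, 3.0]
grip_width: 0.0157
```

```bash
python3 look.py 10 crank wrist,side; python3 -c "
import cv2;im=cv2.imread('pics/side10.png')[180:360,210:380];cv2.imwrite('pics/side10z.png',cv2.resize(im,None,fx=3.3,fy=3.3))"
```

```text
t 20.65 ee [ 0.5224 -0.0945  0.2867] rot [-3.1411 -0.0007  0.1796] F [0.1342 4.2071 2.9949] w 0.015746802033689684
wristcam [ 0.6015 -0.0807  0.2667]
wrist crank [266.5 274.6] 0.84
side crank [267.4 304.6] 0.58
TRI crank [ 0.5204 -0.0926  0.101 ] [0.0024 0.0024]
```

View pics/wrist10.png

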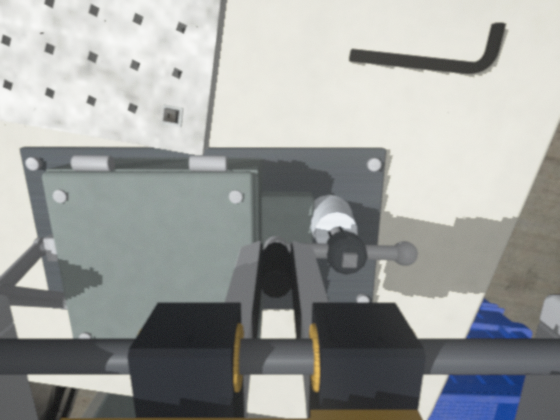

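View pics/side10z.png

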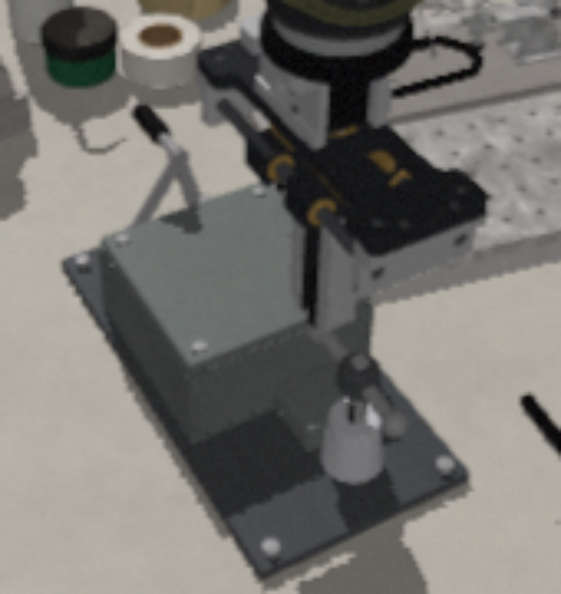

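The bar lies level in the wrist view (row ~252), so the tap is at about a quarter turn, the lid is shut and the forces are small.

```bash
python3 circ.py 1.58 3.16 9; echo; python3 circ.py 3.16 1.57 9; echo; python3 circ.py 1.57 4.73 18;echo; python3 circ.py 4.73 3.14 9; echo; python3 circ.py 3.14 6.28 18
```

```text
1.76 [0.0183, 0.0015] -0.0001
1.93 [0.0367, -0.0002] -0.0002
2.11 [0.0544, -0.0051] -0.0003
2.28 [0.0711, -0.013] -0.0004
2.46 [0.086, -0.0236] -0.0005
2.63 [0.0989, -0.0368] -0.0006
2.81 [0.1093, -0.052] -0.0007
2.98 [0.1169, -0.0687] -0.0008
3.16 [0.1215, -0.0866] -0.0009

2.98 [-0.0046, 0.018] 0.0001
2.81 [-0.0122, 0.0348] 0.0002
2.63 [-0.0228, 0.0501] 0.0003
2.45 [-0.0358, 0.0632] 0.0004
2.28 [-0.0509, 0.0739] 0.0005
2.1 [-0.0677, 0.0818] 0.0006
1.92 [-0.0856, 0.0865] 0.0007
1.75 [-0.1041, 0.0881] 0.0008
1.57 [-0.1225, 0.0864] 0.0009

1.75 [0.0183, 0.0017] -0.0001
1.92 [0.0367, 0.0002] -0.0002
2.1 [0.0545, -0.0045] -0.0003
2.27 [0.0712, -0.0122] -0.0004
2.45 [0.0863, -0.0228] -0.0005
2.62 [0.0993, -0.0358] -0.0006
2.8 [0.1099, -0.0509] -0.0007
2.97 [0.1176, -0.0676] -0.0008
3.15 [0.1223, -0.0854] -0.0009
3.33 [0.1239, -0.1037] -0.001
3.5 [0.1222, -0.122] -0.0012
3.68 [0.1173, -0.1398] -0.0013
3.85 [0.1094, -0.1564] -0.0014
4.03 [0.0988, -0.1714] -0.0015
4.2 [0.0856, -0.1843] -0.0016
4.38 [0.0705, -0.1947] -0.0017
4.55 [0.0537, -0.2023] -0.0018
4.73 [0.0359, -0.2069] -0.0019

4.55 [0.0179, 0.0046] 0.0001
4.38 [0.0348, 0.0123] 0.0002
4.2 [0.0501, 0.0228] 0.0003
4.02 [0.0632, 0.0358] 0.0004
3.85 [0.0739, 0.051] 0.0005
3.67 [0.0817, 0.0678] 0.0006
3.49 [0.0865, 0.0857] 0.0007
3.32 [0.088, 0.1041] 0.0008
3.14 [0.0863, 0.1226] 0.0009

3.31 [0.0017, -0.0182] -0.0001
3.49 [0.0003, -0.0364] -0.0002
3.66 [-0.0043, -0.0542] -0.0003
3.84 [-0.012, -0.0708] -0.0004
4.01 [-0.0223, -0.0858] -0.0005
4.19 [-0.0352, -0.0989] -0.0006
4.36 [-0.0501, -0.1095] -0.0007
4.54 [-0.0666, -0.1173] -0.0008
4.71 [-0.0842, -0.1222] -0.0009
4.88 [-0.1024, -0.124] -0.001
5.06 [-0.1207, -0.1225] -0.0011
5.23 [-0.1384, -0.1179] -0.0012
5.41 [-0.155, -0.1103] -0.0014
5.58 [-0.1701, -0.1] -0.0015
5.76 [-0.1831, -0.0871] -0.0016
5.93 [-0.1938, -0.0722] -0.0017
6.11 [-0.2016, -0.0557] -0.0018
6.28 [-0.2065, -0.0381] -0.0019
```

Call:
{"op": "arm_command", "data": {
  "plan": [1,0.0183,0.0015,0,0,1,0.0367,-0.0002,0,0,1,0.0544,-0.0051,0,0,1,0.0711,-0.013,0,0,1,0.086,-0.0236,0,0,1,0.0989,-0.0368,0,0,1,0.1093,-0.052,-0.001,0,1,0.1169,-0.0687,-0.001,0,1,0.1215,-0.0866,-0.001,0,1,0.1215,-0.0866,-0.001,0,1,0.1215,-0.0866,-0.001,0,1,0.1215,-0.0866,-0.001,0,1,0.1215,-0.0866,-0.001,0]
}}

```text
time_s: 22.15
ee_pos: [0.5702, -0.1298, 0.2864]
eef_rot: [3.141, -0.0, 0.179]
force: [1.5, -3.4, 0.1]
grip_width: 0.0158
```

```bash
python3 look.py 11 crank wrist,scene,side
```

```text
t 22.15 ee [ 0.5702 -0.1298  0.2864] rot [ 3.1408 -0.0003  0.1793] F [ 1.476  -3.389   0.1135] w 0.015809207910365466
wristcam [ 0.6495 -0.1158  0.2662]
wrist crank [266.  276.1] 0.72
scene crank [156.6 307.4] 0.64
side crank [276.8 341.2] 0.76
TRI crank [ 0.5723 -0.1298  0.0972] [0.0029 0.0024 0.0031]
```

View pics/wrist11.png

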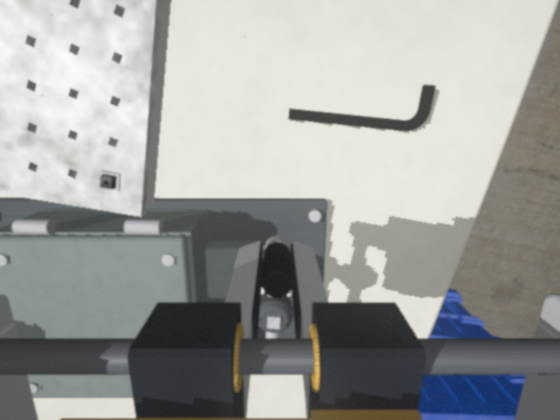

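Half turn reached: the crank is on the far side of the axis, in line at col ~277. Next is a quarter turn back.

Call:
{"op": "arm_command", "data": {
  "plan": [1,-0.0046,0.018,0,0,1,-0.0122,0.0348,0,0,1,-0.0228,0.0501,0,0,1,-0.0358,0.0632,0,0,1,-0.0509,0.0739,0,0,1,-0.0677,0.0818,0.001,0,1,-0.0856,0.0865,0.001,0,1,-0.1041,0.0881,0.001,0,1,-0.1225,0.0864,0.001,0,1,-0.1225,0.0864,0.001,0,1,-0.1225,0.0864,0.001,0,1,-0.1225,0.0864,0.001,0,1,-0.1225,0.0864,0.001,0]
}}

```text
time_s: 23.75
ee_pos: [0.521, -0.0949, 0.2865]
eef_rot: [-3.14, 0.002, 0.179]
force: [-4.0, 5.4, 7.7]
grip_width: 0.0158
```

```bash
python3 look.py 12 crank wrist,side
```

```text
t 23.75 ee [ 0.521  -0.0949  0.2865] rot [-3.1404  0.0022  0.1792] F [-4.0071  5.4385  7.703 ] w 0.015813700521923456
wristcam [ 0.6003 -0.081   0.2662]
wrist crank [268.1 275.2] 0.72
side crank [267.8 303.3] 0.71
TRI crank [ 0.5177 -0.0932  0.1012] [0.0026 0.0026]
```

View pics/wrist12.png

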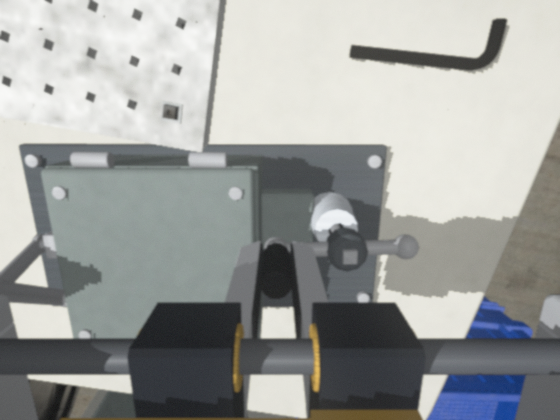

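Quarter turn back confirmed (bar level, row ~246). Now half a turn forward.

Call:
{"op": "arm_command", "data": {
  "plan": [1,0.0183,0.0017,0,0,1,0.0367,0.0002,0,0,1,0.0545,-0.0045,0,0,1,0.0712,-0.0122,0,0,1,0.0863,-0.0228,0,0,1,0.0993,-0.0358,0,0,1,0.1099,-0.0509,-0.001,0,1,0.1176,-0.0676,-0.001,0,1,0.1223,-0.0854,-0.001,0,1,0.1239,-0.1037,-0.001,0,1,0.1222,-0.122,-0.001,0,1,0.1173,-0.1398,-0.001,0,1,0.1094,-0.1564,-0.001,0,1,0.0988,-0.1714,-0.0015,0,1,0.0856,-0.1843,-0.0015,0,1,0.0705,-0.1947,-0.002,0,1,0.0537,-0.2023,-0.002,0,1,0.0359,-0.2069,-0.002,0,1,0.0359,-0.2069,-0.002,0,1,0.0359,-0.2069,-0.002,0]
}}

```text
time_s: 25.95
ee_pos: [0.535, -0.1779, 0.2856]
eef_rot: [-3.141, 0.001, 0.179]
force: [-3.7, 3.9, 1.1]
grip_width: 0.0156
```

Call:
{"op": "arm_command", "data": {
  "plan": [1,0,0,0,0,1,0,0,0,0]
}}

```text
time_s: 26.15
ee_pos: [0.5353, -0.1778, 0.2856]
eef_rot: [-3.141, 0.001, 0.179]
force: [-3.0, 3.9, 1.8]
grip_width: 0.0158
```

```bash
python3 look.py 13 crank wrist,side,scene
```

```text
t 26.15 ee [ 0.5353 -0.1778  0.2856] rot [-3.1411  0.0014  0.1794] F [-3.0463  3.9455  1.8101] w 0.01580043164617594
wristcam [ 0.6146 -0.1639  0.2653]
wrist crank [266.9 274.8] 0.69
side crank [299.5 330.6] 0.71
scene crank [157.5 332.4] 0.62
TRI crank [ 0.5316 -0.1745  0.0924] [0.0035 0.0051 0.005 ]
```

View pics/wrist13.png

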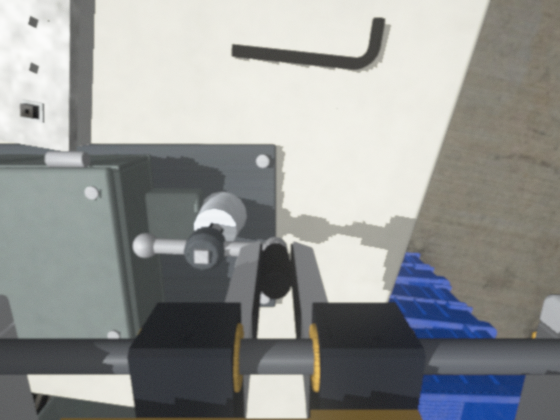

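Three-quarter position reached: the crank is to the right and the ball to the left at (245,145). Now a quarter turn back.

Call:
{"op": "arm_command", "data": {
  "plan": [1,0.0179,0.0046,0,0,1,0.0348,0.0123,0,0,1,0.0501,0.0228,0,0,1,0.0632,0.0358,0,0,1,0.0739,0.051,0,0,1,0.0817,0.0678,0.001,0,1,0.0865,0.0857,0.001,0,1,0.088,0.1041,0.001,0,1,0.0863,0.1226,0.001,0,1,0.0863,0.1226,0.001,0,1,0.0863,0.1226,0.001,0,1,0.0863,0.1226,0.001,0,1,0.0863,0.1226,0.001,0]
}}

```text
time_s: 27.75
ee_pos: [0.5702, -0.1286, 0.2863]
eef_rot: [-3.141, -0.0, 0.179]
force: [-1.2, 4.2, 0.2]
grip_width: 0.0159
```

```bash
python3 look.py 14 crank wrist,side
```

```text
t 27.75 ee [ 0.5702 -0.1286  0.2863] rot [-3.141  -0.0003  0.1792] F [-1.1917  4.1706  0.2303] w 0.01594335452289501
wristcam [ 0.6495 -0.1148  0.2661]
wrist crank [264.5 274.3] 0.78
side crank [273.8 336.3] 0.79
TRI crank [ 0.5696 -0.1262  0.1007] [0.0024 0.0024]
```

View pics/wrist14.png

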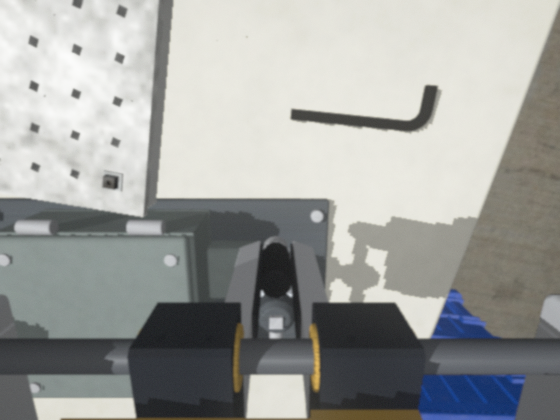

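Back at the half-turn position, in line at col ~276. Last half turn forward.

Call:
{"op": "arm_command", "data": {
  "plan": [1,0.0017,-0.0182,0,0,1,0.0003,-0.0364,0,0,1,-0.0043,-0.0542,0,0,1,-0.012,-0.0708,0,0,1,-0.0223,-0.0858,0,0,1,-0.0352,-0.0989,0,0,1,-0.0501,-0.1095,-0.001,0,1,-0.0666,-0.1173,-0.001,0,1,-0.0842,-0.1222,-0.001,0,1,-0.1024,-0.124,-0.001,0,1,-0.1207,-0.1225,-0.001,0,1,-0.1384,-0.1179,-0.001,0,1,-0.155,-0.1103,-0.0015,0,1,-0.1701,-0.1,-0.0015,0,1,-0.1831,-0.0871,-0.0015,0,1,-0.1938,-0.0722,-0.002,0,1,-0.2016,-0.0557,-0.002,0,1,-0.2065,-0.0381,-0.002,0,1,-0.2065,-0.0381,-0.002,0,1,-0.2065,-0.0381,-0.002,0]
}}

```text
time_s: 29.95
ee_pos: [0.4875, -0.1442, 0.2856]
eef_rot: [3.141, -0.0, 0.179]
force: [2.2, 0.4, -0.5]
grip_width: 0.0154
```

Call:
{"op": "arm_command", "data": {
  "plan": [1,0,0,0,0,1,0,0,0,0,1,0,0,0,0]
}}

```text
time_s: 30.25
ee_pos: [0.4875, -0.1442, 0.2855]
eef_rot: [3.141, -0.0, 0.179]
force: [-0.4, -2.3, -0.6]
grip_width: 0.0154
```

```bash
python3 look.py 15 crank wrist,side
```

```text
t 30.25 ee [ 0.4875 -0.1442  0.2855] rot [ 3.1414 -0.      0.1792] F [-0.3508 -2.3047 -0.6108] w 0.015382432733599386
wristcam [ 0.5669 -0.1303  0.2653]
wrist crank [264.7 277.6] 0.69
side crank [291.9 296.8] 0.7
TRI crank [ 0.4862 -0.1434  0.0991] [0.0028 0.0028]
```

View pics/wrist15.png

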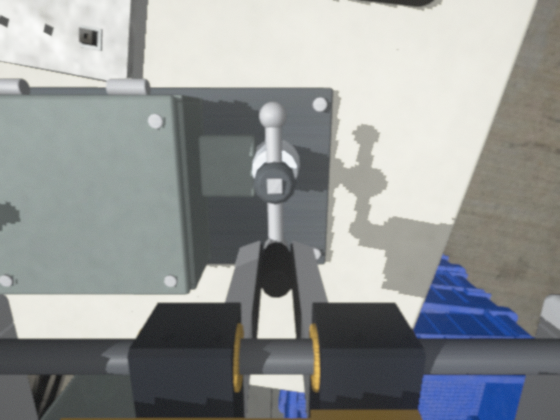

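The bar is straight along enclosure x, so the tap is one turn on. Releasing and lifting.

Call:
{"op": "arm_command", "data": {
  "plan": [0,0,0,0,0,0,0,0,0,0,0,0,0,0,0,0,0,0,0,0,0,0,0,0,0,0,0,0,0,0,0,0,0,0.05,0,0,0,0,0.15,0,0,-0.05,0,0.25,0,0,-0.1,0,0.35,0,0,-0.1,0,0.35,0,0,-0.1,0,0.35,0,0,-0.1,0,0.35,0]
}}

```text
time_s: 31.75
ee_pos: [0.4477, -0.144, 0.4242]
eef_rot: [-3.141, 0.001, 0.179]
force: [-0.1, -0.1, 0.1]
grip_width: 0.0468
```

```bash
python3 look.py 16 crank,lid_edge,hex_key,v_block,paste_pot wrist,side,scene; python3 -c "
import cv2;im=cv2.imread('pics/side16.png')[160:370,190:430];cv2.imwrite('pics/side16z.png',cv2.resize(im,None,fx=2.8,fy=2.8))"
```

```text
t 31.75 ee [ 0.4477 -0.144   0.4242] rot [-3.1406  0.0015  0.1793] F [-0.144  -0.1302  0.1248] w 0.04683066491888604
wristcam [ 0.5271 -0.1301  0.4037]
wrist crank [157.6 283.1] 0.61
wrist lid_edge [188. 167.] 0.73
wrist v_block [157.2 284.7] 0.59
wrist paste_pot [ 54.7 156.8] 0.43
side crank [293.2 298.3] 0.68
side lid_edge [268.6 252.1] 0.7
side hex_key [321.3 390.7] 0.68
side v_block [213.9 206.5] 0.73
side paste_pot [201.  232.9] 0.79
scene crank [169.2 337.1] 0.59
scene lid_edge [213.2 332. ] 0.83
scene hex_key [157.4 292.3] 0.42
scene v_block [335.5 252.2] 0.94
scene paste_pot [328.6 205.2] 0.96
TRI crank [ 0.4883 -0.1418  0.096 ] [0.002  0.0013 0.0029]
TRI lid_edge [ 0.4304 -0.0365  0.0734] [0.0033 0.0011 0.0039]
TRI hex_key [ 0.664  -0.1844 -0.0008] [0.0005 0.0005]
TRI v_block [0.4156 0.0825 0.0421] [0.2387 0.0892 0.1929]
TRI paste_pot [ 0.5099  0.2062 -0.0516] [0.1789 0.1132 0.1009]
```

View pics/wrist16.png

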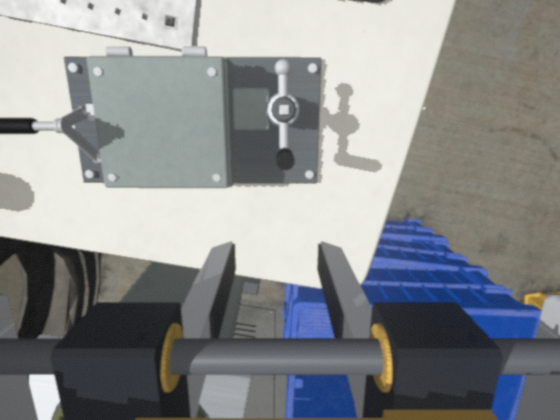

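View pics/side16z.png

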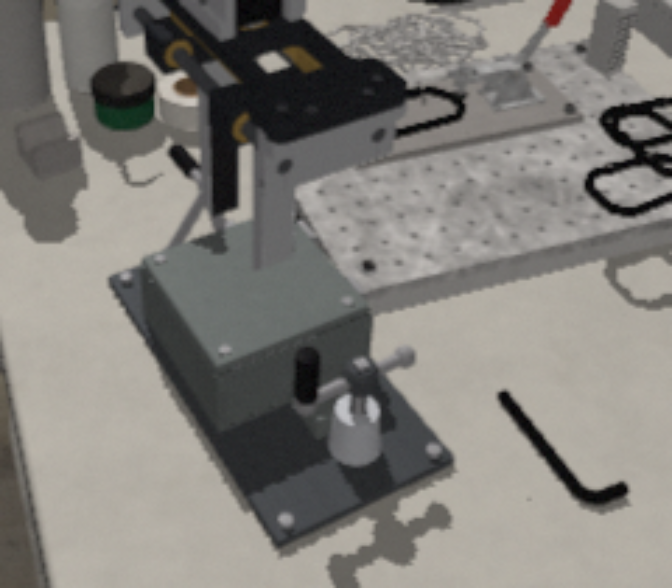

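The lid is shut. The crank bar points along enclosure -x (crank at wrist (158,284), ball at (67,282)), and the robot is clear. The bystanders are at their starting pixels to within a few pixels.

```bash
python3 -c "
from station import job;print(job.hand_in())"
```

```text
the job is handed in; nothing more can be done
None
```

The job is handed in at about 32 s on the robot's clock, with the lid shut and the tap one full turn on.

- **What I did:** I pinched the knee knob, lifted it past centre and let go. Then I pushed the lid down its arc with the closed fingertips; at the stop it pressed back with 28 N. I led the crank through half forward, quarter back, half forward, quarter back and half forward, then let go and moved clear.
- **Last checks:** The lid edge measured about 0.073 m high (0.071 when shut). The crank is back on the enclosure's -x side, so the tap is at about 6.28 rad (it started near -0.16). The force on the tool was near zero. The hex key, V block and pot were within a few pixels of their starting places in the fixed cameras.
- **What disagreed:** In the final wrist picture the networks reported a V block (on the crank) and a pot that the fixed cameras contradict. Triangulated positions for those two were therefore meaningless, and I disregarded them. Nothing reads the joint angles directly; the lid and tap angles come from the pictures and the tool's path.

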